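# Hang the gourd ring on the drying stand and set the gourd in it

## Robot

A 6-joint arm with a two-finger parallel gripper is mounted at the origin on the work surface. World frame = base frame: x ahead of the robot, y to its left, z up, the work surface at z = 0. Lengths are in mm, angles in degrees, forces in N, time in s.
With the tool pointing down it reaches from about 325 to 925 mm from the base axis. Payload 3.1 kg.
Tool frame: the origin (TCP) lies at the very end of the fingers, on their centre line; the grasp point (between the pads) lies grasp_offset behind it (grasp_offset is the distance from the TCP to the grasp point, in mm); z points along the fingers, x is the direction in which the jaws open and shut, and the axes are right-handed (so a half turn about z gives the same grasp; the last joint's range is limited). The gripper opens to 85 mm and grips with 20 to 120 N. Pads are 22 mm wide; open, the fingers measure 114 mm over their backs; the gripper's body (76 mm by 85 mm) begins 54 mm behind the grasp point. The pads swing forward as they close: fully open they stand 13 mm farther back than shut.
Start: joints at [-82.804, 12.427, 92.441, -0, 75.132, -6.429], TCP at [147.249, -607.418, 231.3] pointing down, gripper open.
Joint ranges: [-157.48, 157.48], [-44.54, 120.13], [17.64, 146.25], [-64.5, 244.5], [7.68, 150.69], [-147.95, 147.95]. Speed limits (degrees/s): [159.86, 159.86, 180, 180, 180, 180].

## Interface

Orientations are given as [roll, pitch, yaw] about the fixed x, y, z axes, in that order (R = Rz(yaw) Ry(pitch) Rx(roll)).
In Python, from station import * gives the robot as it stands. Calls block until the motion is done:
- goto(position, orientation): joint-space move of the TCP to a pose.
- move_l(position, attitude=None, speed=150): straight line of the TCP; attitude=None keeps the orientation; speed is the mean speed in mm/s.
- move_j(angles): joint-space move.
- grip(opening, squeeze=None): finger opening in mm; squeeze is the grip in N (None keeps the last); returns when the fingers have stopped.
- wait(seconds).
- solve_ik(position, orientation): joint angles nearest the present ones, or None.
- get_obs(): the state.
- get_image(name): name is "scene" or "top" or "wrist"; returns the picture (400x640x3 uint8, red, green, blue); there is no depth.
- get_calibration(name): a dict with "fx", "fy", "cx", "cy" (pixels), "R" (3x3) and "t" (3): a world point X has camera coordinates R X + t; the wrist camera has in their place "mount" (4x4, takes a point from camera to tool coordinates, whose origin is the TCP and whose axes are the tool frame's). Camera axes: x right, y down, z forward; pixel columns grow to the right and rows downward; lengths in mm; the calibration is good to about 2 mm. A picture is of the moment at which its call begins: read the wrist's pose just before it. get_calibration takes no time and is no camera call.
A pose or a line that the arm cannot do raises Unreachable and nothing moves.
- sign_off(): hands the job in, once; it reports no verdict.
Trained networks look in the newest picture that a camera, given by its name, has taken for a name from the list of things; names that differ only in an ending like _2 or _b are one class to them, and where a whole thing is asked for, a point or a joint stands for the part that bears it (a point fixed in the world has none). Each returns a list of dicts, best first, with "score" (0 to 1); they miss things now and then, are a little off and sometimes report something else, mostly with a low value. They report only what shows in the picture. A call takes as long as a camera call.
- spot_in(name, camera): "extent" ([centre column, centre row, width, height] in pixels, round what is visible of it).
- regions_of(name, camera): "region" (400x640 bool, what is visible of it) and "extent" ([centre column, centre row, width, height] in pixels, round what is visible of it).
The state is a dict: "t": time; "joint_pos": joint angles; "qvel": joint speeds; "effort": joint torques, N m; "tcp_pos": TCP position; "ee_rot": TCP orientation; "wrist_force": force on the tool from outside, world axes, zero at the start; "moment": the same for the moment, N m; "grip_width": finger opening in mm.
Only numpy, scipy, OpenCV 4.12 (cv2) and the standard library are available. Lean on these libraries where they do the work, as an engineer would, in place of code of your own. Each camera call takes 0.05 s, during which the arm holds its last target.

## Task

Put the rinsed mate gourd up to dry: first hang the empty steel gourd holder on the drying stand by sliding the slot in its strap sideways over the stand's headed pin and lowering it until the pin sits home in the top of the slot, and let go of it. Then take the gourd off the blue saucer and set it upright in the ring of the hanging holder, so that it rests freely there. Do not let either of them drop, do not knock the gourd over, and leave the other things on the ledge where they are.

Things in the scene. Friction and masses are not known exactly. Their poses are not given: they have to be found in the camera images.
- stand: Fixed steel drying stand. Origin: underside centre of its drip tray, 180 (x) x 150 (y) mm, rim 14 mm high; z up. A flat upright bar 28 mm wide (y), 8 mm thick, rises to 182 mm, its front face at x = +45 mm, facing -x. A headed pin stands out of that face towards -x at y = 0, z = 170 mm. The holder's strap belongs between bar and pin head, its ring in front (-x) over the tray.
- pin (a point): Point on the axis of the stand's horizontal pin, midway between bar and head (stand frame x 39, y 0, z 170 mm); axes as the stand's. The shank is 8 mm thick and 12 mm long (x 33 to 45), the round head 20 mm across and 5 mm thick (x 28 to 33).
- holder: Loose steel gourd holder, about 160 g, upright on the ledge. Origin: on the ring's axis at the underside; z up. Ring 72 mm inside, 78 mm outside, z 0 to 25 mm. Two flat pieces join it to an upright strap plate on its +x side: x 56 to 60, y -22 to +22, z 0 to 120 mm, with an L-shaped slot, and a wooden grip block on top. Hung, its axes are parallel to the stand's; it may lean up to 0.1 rad.
- seat (a point): Where the pin's axis lies when home in the slot (holder frame x 58, y 0, z 100 mm); axes as the holder's. The slot goes right through the strap: it enters level from the strap's +y edge, z 80 to 94 mm, to y = -6; there (y -6 to +6) it rises to a closed top at z 104. To hang: pin 13 mm below the seat, holder moves to its own +y until pin is at y 0, then down 13 mm.
- grip (a point): Centre of the holder's wooden grip block (holder frame x 58, y 0, z 135 mm): 10 mm thick along x, 44 mm along y, z 118 to 150 mm; axes as the holder's.
- gourd: Loose calabash gourd, about 170 g, 104 mm high, mouth up on the saucer. Origin: centre of its underside, z up. Foot 36 mm across, belly 80 mm across at 34 mm height, waist 53 mm at 74 mm, then a straight metal rim 57 mm across, z 80 to 104 mm. Seated in the holder's ring its origin is on the ring's axis, about 7 mm above the holder's origin.
- saucer: Loose blue ceramic saucer, 140 mm across, 16 mm high, origin at the centre of its underside. The gourd starts within 10 mm of its centre, on its floor about 5 mm above the ledge.
- canister: Bystander, leave alone: closed square plastic canister, 106 mm wide, 129 mm high, origin at the centre of its underside.
- glass_bowl: Bystander, leave alone: small frosted glass bowl, 84 mm across, 38 mm high, standing on the canister; origin at the centre of its underside.
- bombilla: Bystander, leave alone: aluminium bombilla (drinking straw), 210 mm long along its x, about 13 mm high, lying on the ledge; origin near its middle at the underside.
- thermos: Bystander, leave alone: steel thermos flask, 84 mm across, 268 mm high, side handle; origin at the centre of its underside.
- sugar_jar: Bystander, leave alone: glass jar, 68 mm across, 85 mm high; origin at the centre of its underside.
- teaspoon: Bystander, leave alone: steel teaspoon, 140 mm long along its x, lying on the ledge.
- succulent: Bystander, leave alone: small plant in a terracotta pot, 92 mm across, about 115 mm high; origin at the centre of its underside.

How it is judged:
By the outcome, as a careful person would: the job done as asked, in the order asked, and still so for the second after the job is handed in, with the robot touching nothing.
It also fails if it takes over 67 s, if anything falls off the work surface, if the arm or the gripper's body presses on something with over 40 N, if the wrist force passes 120 N, or if a joint passes its speed limit or range.

## Working session

There is one attempt and no reset: what is moved stays moved. The work goes in short steps, each a Python script; the robot and the scene stay as the last script left them, time stands still between calls to the robot, and variables do not carry over. Pictures are saved under pics/ and viewed, and the job is handed in when it is done.

```bash
ls; mkdir -p pics; python3 - <<'E'
from station import *
import cv2
o=get_obs();print(o)
for n in ["scene","top","wrist"]:
    im=get_image(n);cv2.imwrite(f"pics/{n}0.png",im[:,:,::-1]);c=get_calibration(n);print(n,c)
    if n!="wrist":
        for t in ["stand","holder","grip","gourd","saucer","canister","thermos","sugar_jar","succulent","bombilla","teaspoon"]:
            r=spot_in(t,n); print(t,[(d["score"],d["extent"]) for d in r[:2]])
E
```

```text
pics
{'t': 0.0, 'joint_pos': array([-8.28035422e+01,  1.24776545e+01,  9.25278038e+01,  2.65443647e-03,
        7.51312674e+01, -6.42975887e+00]), 'qvel': array([ 0.04641962, -0.06276124, -0.06428748, -0.10999702,  0.04931465,
       -0.01363256]), 'effort': array([ 6.59389043e-04, -3.96844912e+01, -3.03851759e+01, -1.65008009e-04,
        9.88503947e-03, -1.38817608e-06]), 'tcp_pos': array([ 147.1630013 , -606.60119516,  229.96470186]), 'ee_rot': array([-1.79982141e+02,  1.35578649e-01, -7.63744464e+01]), 'wrist_force': array([-0.46013855,  0.56131533, -0.77445304]), 'moment': array([-0.03306343,  0.01169664,  0.03418808]), 'grip_width': 85.51025695799504}
scene {'fx': 377.9247549060718, 'fy': 377.9247549060718, 'cx': 317.5350567728212, 'cy': 200.89710025011172, 'R': array([[ 0.41974382,  0.9076276 ,  0.00522252],
       [ 0.50758935, -0.22996327, -0.83034327],
       [-0.75244148,  0.35118235, -0.55722776]]), 't': array([-178.76114588, -182.64470614, 1711.91994404])}
stand [(0.81, [326.6, 222.6, 72.0, 63.9]), (0.28, [251.1, 227.9, 40.0, 23.1])]
holder [(0.58, [387.4, 179.6, 26.0, 3
[... 1267 characters left out ...]
[307.0, 276.0, 14.3, 77.0])]
succulent [(0.82, [246.2, 139.1, 31.2, 33.1]), (0.41, [168.6, 140.2, 68.1, 62.9])]
bombilla [(0.62, [305.4, 278.6, 16.3, 73.4])]
teaspoon [(0.71, [325.5, 208.8, 72.3, 68.8]), (0.66, [478.7, 233.9, 22.0, 45.9])]
wrist {'fx': 342.30953057455133, 'fy': 342.30953057455133, 'cx': 316.8038576645547, 'cy': 200.12269472924737, 'mount': array([[ 9.99999615e-01, -4.03780076e-04,  7.78760750e-04,
        -1.28774816e+00],
       [ 1.60091159e-04,  9.56859498e-01,  2.90550985e-01,
        -7.34426731e+01],
       [-8.62483319e-04, -2.90550749e-01,  9.56859195e-01,
        -1.42785370e+02],
       [ 0.00000000e+00,  0.00000000e+00,  0.00000000e+00,
         1.00000000e+00]])}
```

View pics/scene0.png

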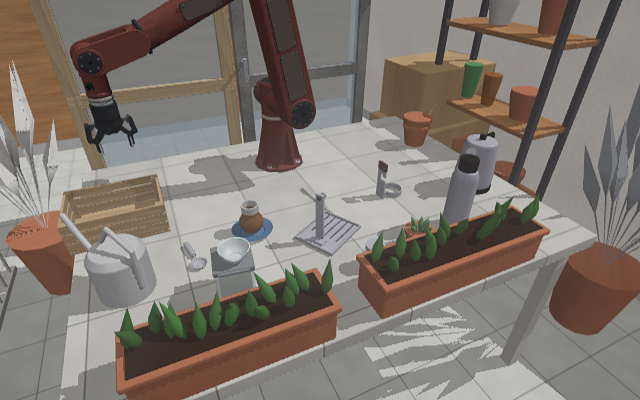

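View pics/top0.png

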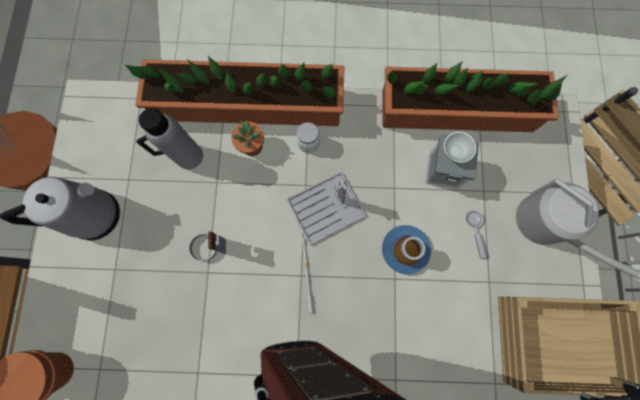

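```bash
python3 - <<'E'
import station
print([(n,type(getattr(station,n)).__name__) for n in dir(station) if not n.startswith('_')])
print(getattr(station,'grasp_offset',None), station.get_obs()['t'])
import cv2
for n,c in(("scene",(170,130,490,310)),("top",(120,90,520,330))):
    im=cv2.imread(f"pics/{n}0.png");im=im[c[1]:c[3],c[0]:c[2]];im=cv2.resize(im,None,fx=2,fy=2,interpolation=cv2.INTER_CUBIC);cv2.imwrite(f"pics/{n}0z.png",im)
E
```

```text
[('Unreachable', 'type'), ('get_calibration', 'function'), ('get_image', 'function'), ('get_obs', 'function'), ('goto', 'function'), ('grasp_offset', 'float'), ('grip', 'function'), ('move_j', 'function'), ('move_l', 'function'), ('regions_of', 'function'), ('sign_off', 'function'), ('solve_ik', 'function'), ('spot_in', 'function'), ('wait', 'function')]
18.700000000000003 1.25
```

View pics/scene0z.png

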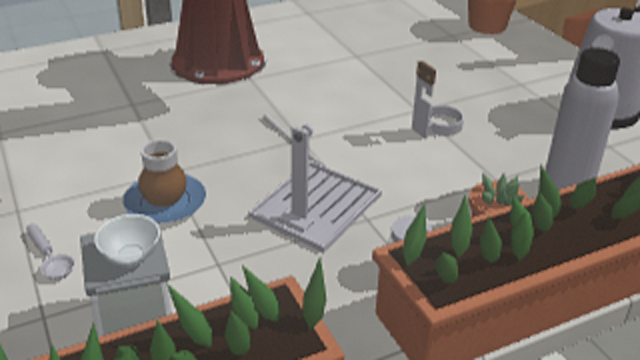

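View pics/top0z.png

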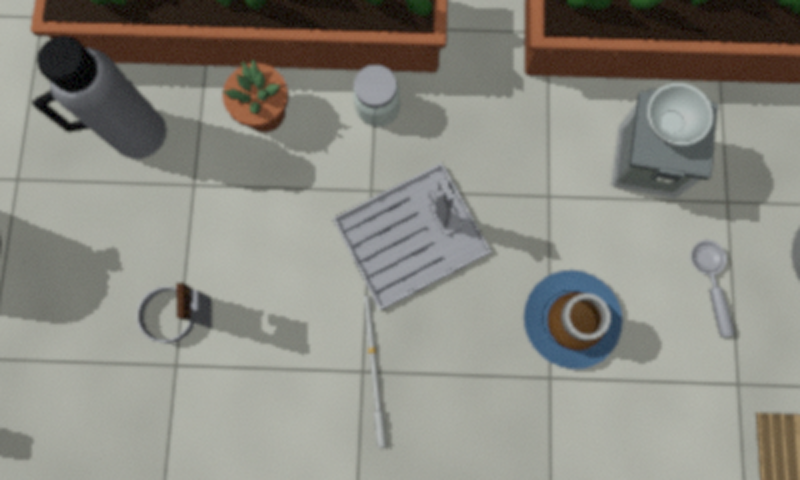

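```bash
cat > h.py <<'E'
import numpy as np, cv2
from station import *
from scipy.spatial.transform import Rotation as Rot
def ray(cam,u,v,obs=None):
    c=get_calibration(cam)
    d=np.array([(u-c['cx'])/c['fx'],(v-c['cy'])/c['fy'],1.])
    if cam=='wrist':
        R=Rot.from_euler('xyz',obs['ee_rot'],degrees=True).as_matrix();M=c['mount']
        return obs['tcp_pos']+R@M[:3,3], R@(M[:3,:3]@d)
    R=c['R'];return -R.T@c['t'],R.T@d
def atz(cam,u,v,z,obs=None):
    o,d=ray(cam,u,v,obs);return o+d*(z-o[2])/d[2]
def proj(cam,X,obs=None):
    c=get_calibration(cam);X=np.atleast_2d(np.asarray(X,float))
    if cam=='wrist':
        R=Rot.from_euler('xyz',obs['ee_rot'],degrees=True).as_matrix();M=c['mount']
        Y=((X-obs['tcp_pos'])@R-M[:3,3])@M[:3,:3]
    else: Y=X@c['R'].T+c['t']
    return np.c_[Y[:,0]/Y[:,2]*c['fx']+c['cx'],Y[:,1]/Y[:,2]*c['fy']+c['cy']]
E
python3 - <<'E'
from h import *
np.set_printoptions(precision=1,suppress=True)
print("gourd rim top",atz('top',413,247,109),"saucer",atz('top',407,250,10))
print("holder ring",atz('top',204,249,25))
print("grip",atz('top',212,241,150))
print("stand corners",[atz('top',u,v,14) for u,v in((288,209),(346,174),(366,212),(310,244))])
print("pin",atz('top',345,187,182))
E
```

```text
gourd rim top [ 447.1 -255.2  109. ] saucer [ 449.1 -260.3   10. ]
holder ring [431.9 305.5  25. ]
grip [441.2 248.  150. ]
stand corners [array([554.7,  79.9,  14. ]), array([664.7, -84.1,  14. ]), array([ 553.3, -143.7,   14. ]), array([456.5,  12.7,  14. ])]
pin [580.7 -74.8 182. ]
```

```bash
python3 - <<'E'
from h import *
np.set_printoptions(precision=2,suppress=True)
import pickle
views=[("stA",[572,-50,330],[180,0,-57]),("stB",[545,60,290],[-155,0,-57]),("hoA",[438,275,330],[180,0,-81])]
out={}
for n,p,r in views:
    print(n,solve_ik(p,r))
for n,p,r in views:
    try: goto(p,r)
    except Unreachable as e: print(n,e); continue
    wait(0.3)
    o=get_obs(); im=get_image("wrist"); cv2.imwrite(f"pics/{n}.png",im[:,:,::-1]); out[n]=o
    print(n,o['t'],o['tcp_pos'],o['ee_rot'])
pickle.dump(out,open('views.pkl','wb'))
E
```

```text
stA [-12.     2.59  92.85  -0.    84.57  45.  ]
stB [-10.54 -13.07 114.55  19.39  61.28  39.67]
hoA [ 24.34  -4.69 100.02   0.    84.68 105.34]
stA 4.0583 [571.97 -50.4  329.9 ] [179.99   0.01 -57.04]
stB 4.95 [546.35  59.41 291.11] [-154.95   -0.07  -57.02]
hoA 6.3583 [438.31 274.1  329.79] [179.99  -0.   -81.09]
```

View pics/stA.png

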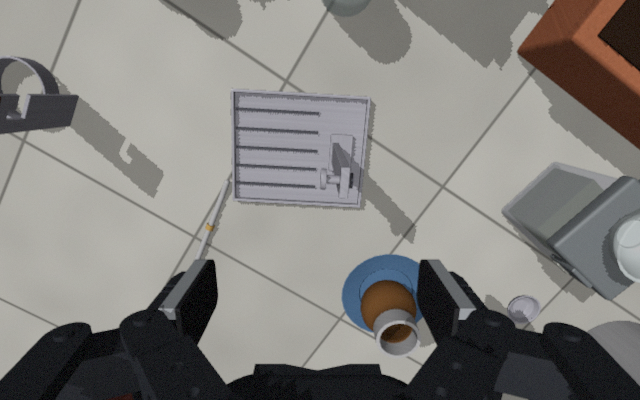

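View pics/stB.png

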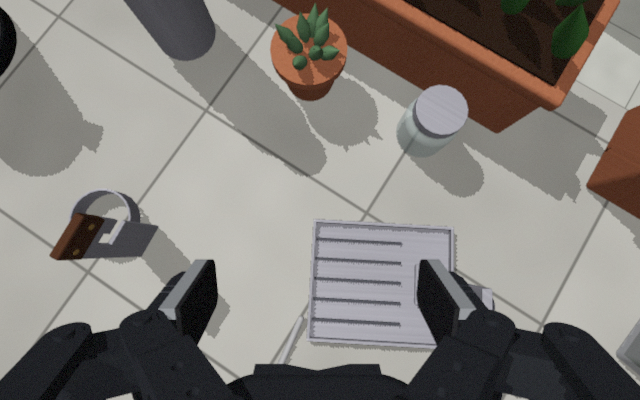

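View pics/hoA.png

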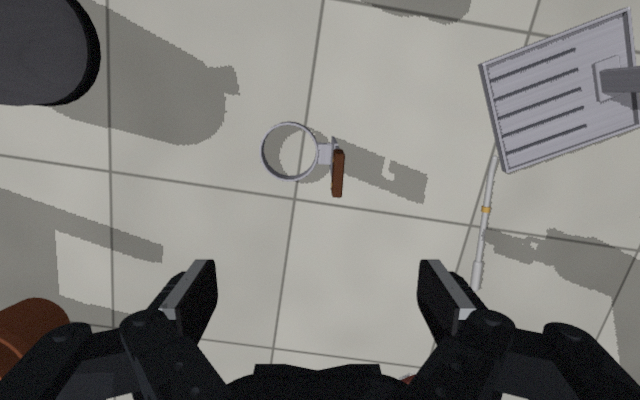

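```bash
python3 - <<'E'
import cv2
for n,(a,b,c,d),f in (("stA",(222,80,382,220),5),("hoA",(250,110,360,210),7)):
    im=cv2.imread(f"pics/{n}.png")[b:d,a:c]
    cv2.imwrite(f"pics/{n}z.png",cv2.resize(im,None,fx=f,fy=f,interpolation=cv2.INTER_CUBIC)[:600,:800])
im=cv2.imread("pics/stA.png")[80:155,0:90]
cv2.imwrite("pics/stAz2.png",cv2.resize(im,None,fx=7,fy=7,interpolation=cv2.INTER_CUBIC))
E
```

```text
(no output)
```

View pics/stAz.png

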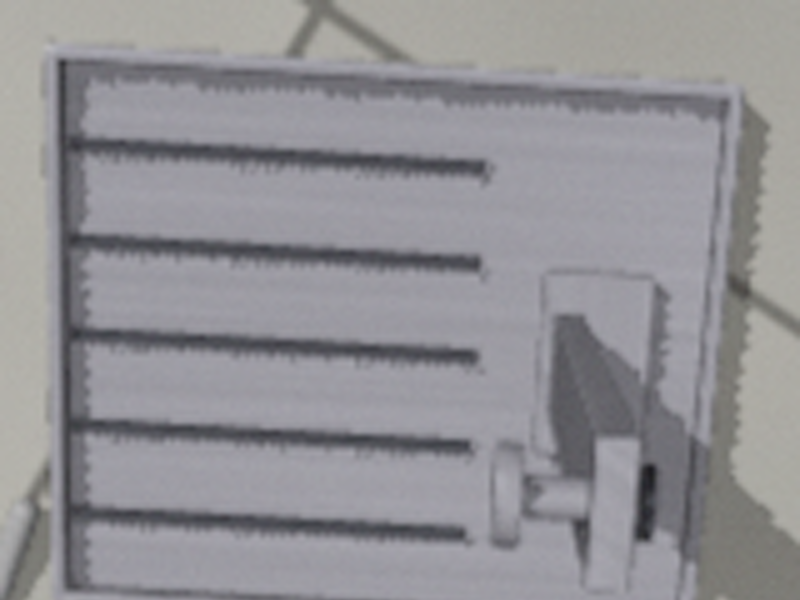

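View pics/hoAz.png

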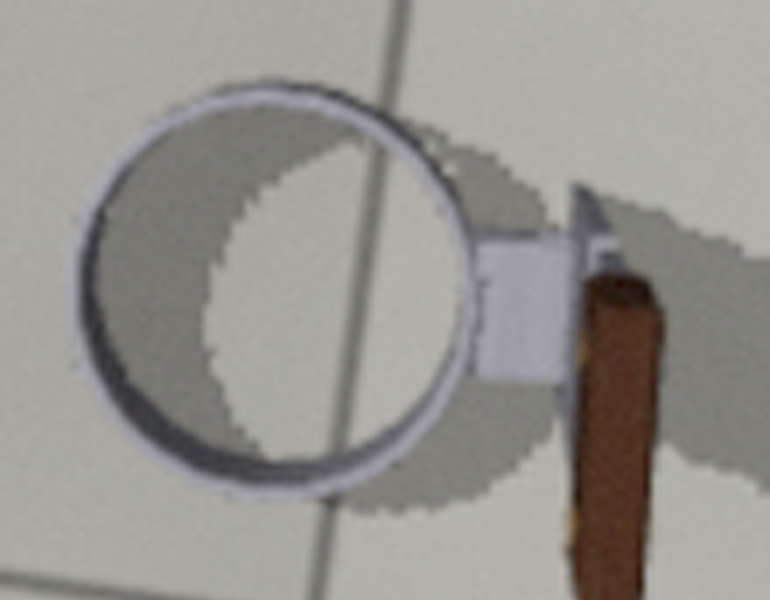

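```bash
python3 - <<'E'
import cv2
im=cv2.imread("pics/hoA.png")[140:205,310:370]
cv2.imwrite("pics/hoAz2.png",cv2.resize(im,None,fx=9,fy=9,interpolation=cv2.INTER_CUBIC))
im=cv2.imread("pics/stA.png")[150:215,222:382]
cv2.imwrite("pics/stAz3.png",cv2.resize(im,None,fx=5,fy=5,interpolation=cv2.INTER_CUBIC))
im=cv2.imread("pics/stB.png")[210:355,300:500]
cv2.imwrite("pics/stBz.png",cv2.resize(im,None,fx=4,fy=4,interpolation=cv2.INTER_CUBIC))
E
```

```text
(no output)
```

View pics/hoAz2.png

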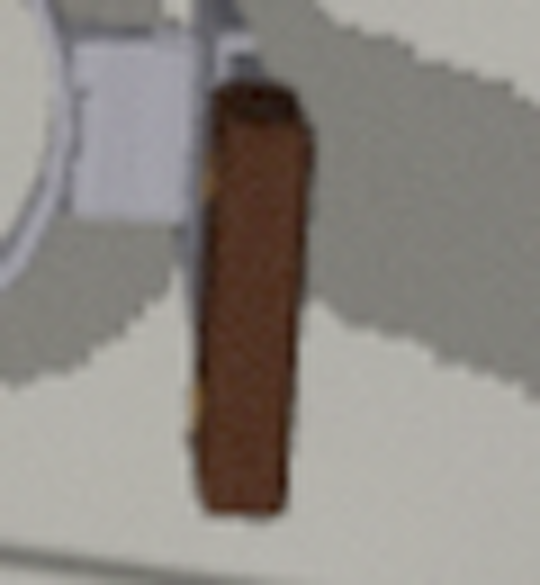

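View pics/stAz3.png

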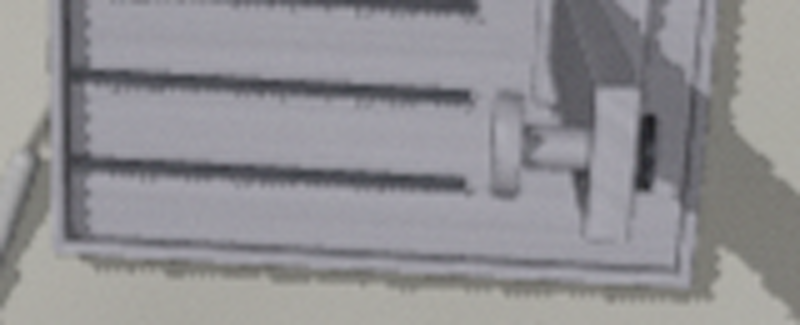

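View pics/stBz.png

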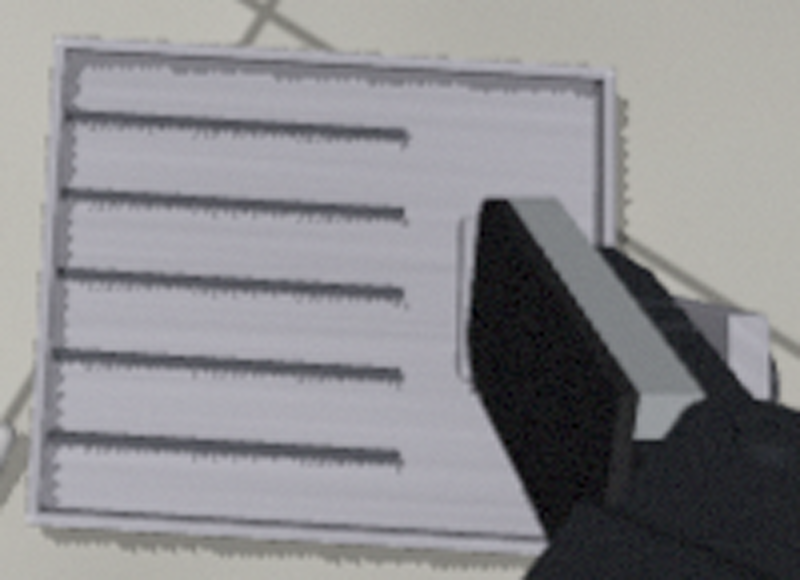

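```bash
cat > fit.py <<'E'
from h import *
import pickle
from scipy.optimize import least_squares
np.set_printoptions(precision=2,suppress=True)
V=pickle.load(open('views.pkl','rb'))
def px(U,V_,f,a,b): return [(U+.5)/f-.5+a,(V_+.5)/f-.5+b]
def fit(pts,p0,zfree=False):
    # pts: (view,[x,y,z],px)
    def res(p):
        r=[]
        for v,X,u in pts:
            W=Rot.from_euler('z',p[2],degrees=True).apply(X)+[p[0],p[1],p[3] if zfree else 0]
            r+=list(proj('wrist',W,V[v])[0]-u)
        return r
    s=least_squares(res,p0+([0] if zfree else []),x_scale=[1,1,1]+([1] if zfree else []));return s.x,np.array(s.fun).reshape(-1,2)
if __name__=="__main__":
    A=lambda U,W:px(U,W,5,222,80); B=lambda U,W:px(U,W,5,222,150); C=lambda U,W:px(U,W,4,300,210)
    tray=[('stA',[-90,75,14],A(48,45)),('stA',[90,75,14],A(742,88)),('stA',[-90,-75,14],B(55,250)),('stA',[90,-75,14],B(688,285))]
    trayB=[('stB',[-90,75,14],C(58,38)),('stB',[90,75,14],C(615,72)),('stB',[-90,-75,14],C(30,522))]
    bar=[('stA',[45,14,182],B(597,88)),('stA',[53,14,182],B(640,90)),('stA',[45,-14,182],B(588,238)),('stA',[53,-14,182],B(632,240)),('stA',[30.5,0,170],B(506,146))]
    for nm,s in (('tray',tray),('trayB',trayB),('bar',bar),('A',tray+bar),('all',tray+trayB+bar)):
        x,r=fit(s,[557.,-34,-57]);print(nm,x,'pin',Rot.from_euler('z',x[2],degrees=True).apply([39,0,170])+[x[0],x[1],0]);
        if nm=='all':print(r)
        x,r=fit(s,[557.,-34,-57],True);print('  z',x)
    D=lambda U,W:px(U,W,9,310,140);E=lambda U,W:px(U,W,7,250,110)
    g=[('hoA',[53,22,150],D(218,117)),('hoA',[63,22,150],D(308,128)),('hoA',[53,-22,150],D(200,514)),('hoA',[63,-22,150],D(286,517))]
    ring=[('hoA',[0,0,25],E((72+478)/2,(80+499)/2))]
    for nm,s in (('grip',g),('all',g+ring)):
        x,r=fit(s,[432.,305,-81]);print(nm,x,r,'gripc',Rot.from_euler('z',x[2],degrees=True).apply([58,0,135])+[x[0],x[1],0])
E
python3 fit.py
```

```text
tray [560.77 -27.17 -60.41] pin [580.03 -61.08 170.  ]
  z [560.02 -27.26 -60.41  -6.11]
trayB [560.66 -27.81 -60.48] pin [579.88 -61.75 170.  ]
  z [560.76 -28.49 -60.48  -5.32]
bar [560.09 -27.27 -58.88] pin [580.25 -60.66 170.  ]
  z [558.89 -28.69 -58.94  -7.47]
A [560.97 -26.83 -60.28] pin [580.3 -60.7 170. ]
  z [560.18 -27.6  -60.36  -5.45]
all [560.94 -27.01 -60.32] pin [580.26 -60.89 170.  ]
[[-1.06 -0.75]
 [ 0.89 -0.93]
 [-0.7   0.77]
 [ 0.75  0.7 ]
 [-0.86 -0.87]
 [ 0.48 -1.35]
 [-1.04  0.63]
 [ 0.28 -0.17]
 [ 0.93 -0.05]
 [-0.38  0.91]
 [-0.17  1.  ]
 [ 0.42 -0.1 ]]
  z [560.35 -27.7  -60.44  -5.13]
grip [434.46 312.81 -83.05] [[-0.22 -0.03]
 [ 0.35 -0.89]
 [-0.38  0.5 ]
 [ 0.23  0.5 ]] gripc [441.47 255.23 135.  ]
all [435.77 312.82 -84.17] [[ 0.4  -0.29]
 [ 0.96 -0.95]
 [-0.66  0.23]
 [-0.06  0.41]
 [-0.91  0.93]] gripc [441.66 255.12 135.  ]
```

```bash
python3 - <<'E'
from h import *
R=lambda y:Rot.from_euler('z',y,degrees=True)
st=R(-60.3).apply([[-90,75,14],[90,75,14],[90,-75,14],[-90,-75,14],[45,14,182],[53,14,182],[45,-14,182],[53,-14,182],[30.5,0,170]])+[560.9,-27,0]
th=np.linspace(0,6.28,24)
ho=np.r_[[[53,22,150],[63,22,150],[53,-22,150],[63,-22,150],[56,22,0],[56,-22,0]],np.c_[39*np.cos(th),39*np.sin(th),25+0*th]]
ho=R(-83.5).apply(ho)+[435,312.8,0]
for n,c in(("scene",(280,130,420,260)),("top",(180,150,380,270))):
    im=cv2.imread(f"pics/{n}0.png")[c[1]:c[3],c[0]:c[2]]
    f=4 if n=="top" else 5;im=cv2.resize(im,None,fx=f,fy=f,interpolation=cv2.INTER_CUBIC)
    for P,col in((st,(0,0,255)),(ho,(0,255,0))):
        for u,v in proj(n,P): cv2.circle(im,(int((u-c[0]+.5)*f),int((v-c[1]+.5)*f)),2,col,-1)
    cv2.imwrite(f"pics/{n}ov.png",im)
E
```

```text
(no output)
```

View pics/sceneov.png

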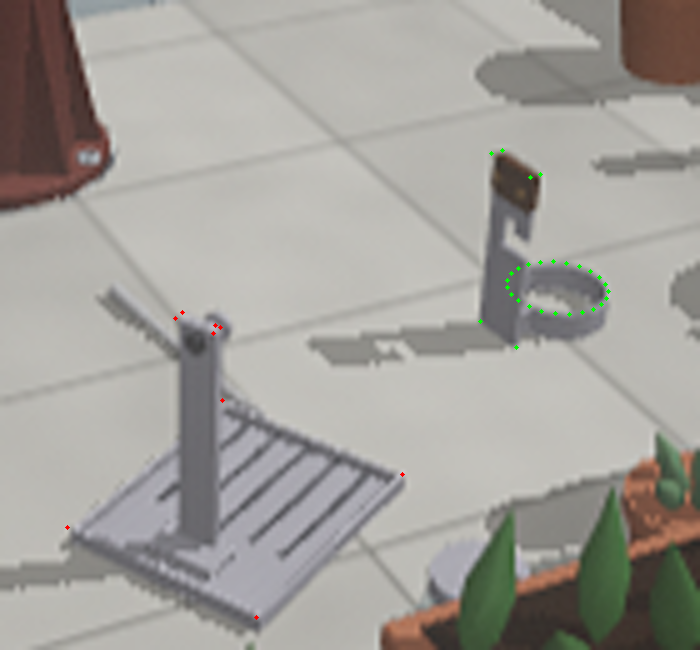

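View pics/topov.png

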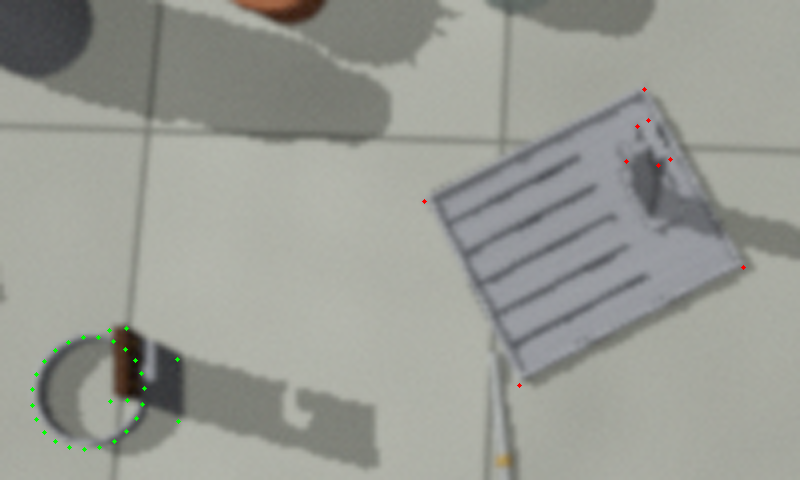

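```bash
python3 - <<'E'
from h import *
import pickle
goto([441.5,255.2,185],[180,0,-83.5]); wait(0.3)
o=get_obs(); im=get_image("wrist"); cv2.imwrite("pics/pre1.png",im[:,:,::-1])
V=pickle.load(open('views.pkl','rb'));V['pre1']=o;pickle.dump(V,open('views.pkl','wb'))
print(o['t'],o['tcp_pos'],o['ee_rot'])
im=im[200:400,220:420,::-1];cv2.imwrite("pics/pre1z.png",cv2.resize(im,None,fx=3,fy=3,interpolation=cv2.INTER_CUBIC))
E
```

```text
7.35 [442.83218508 255.92654904 187.12028284] [-1.79781614e+02  6.20158410e-02 -8.34801578e+01]
```

View pics/pre1.png

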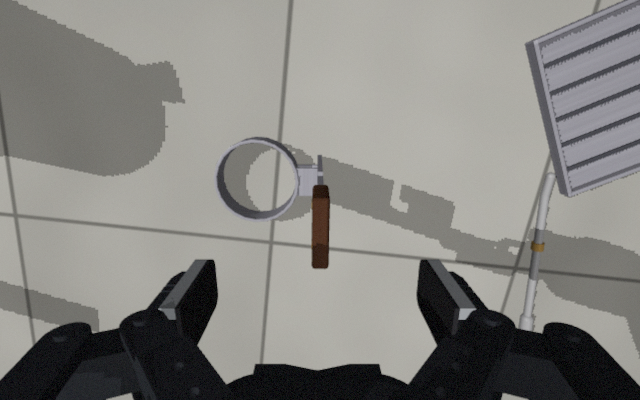

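View pics/pre1z.png

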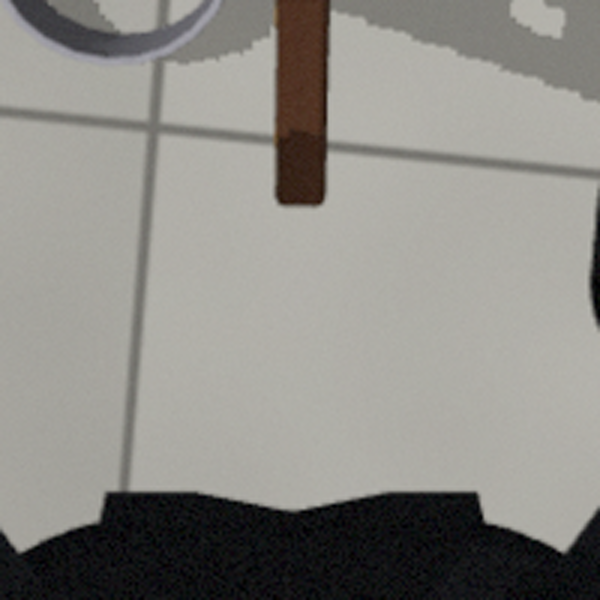

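```bash
python3 - <<'E'
import cv2
im=cv2.imread("pics/pre1.png")[175:275,290:350]
cv2.imwrite("pics/pre1y.png",cv2.resize(im,None,fx=6,fy=6,interpolation=cv2.INTER_CUBIC))
E
```

```text
(no output)
```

View pics/pre1y.png

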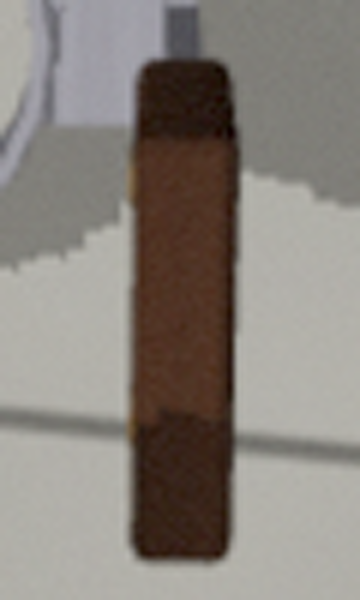

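```bash
python3 - <<'E'
from fit import *
D=lambda U,W:px(U,W,6,290,175)
g=[('pre1',[53,22,150],D(137,137)),('pre1',[63,22,150],D(234,137)),('pre1',[53,-22,150],D(132,557)),('pre1',[63,-22,150],D(230,557))]
x,r=fit(g,[435.,312,-83]);print(x,r,'gripc',Rot.from_euler('z',x[2],degrees=True).apply([58,0,135])+[x[0],x[1],0])
x,r=fit(g,[435.,312,-83],True);print(x,'gripc',Rot.from_euler('z',x[2],degrees=True).apply([58,0,135])+[x[0],x[1],0])
o=get_obs();print(o['t'],o['tcp_pos'])
E
```

```text
[435.71 312.72 -83.88] [[-1.05 -1.15]
 [ 1.04 -1.03]
 [-0.38  1.21]
 [ 0.39  1.31]] gripc [441.9  255.05 135.  ]
[433.13 312.36 -83.89  -6.65] gripc [439.31 254.69 135.  ]
7.4 [442.51 255.78 186.65]
```

```bash
python3 - <<'E'
from h import *
np.set_printoptions(precision=2,suppress=True)
def s(l):
    o=get_obs();print(l,round(o['t'],2),o['tcp_pos'],o['ee_rot'],o['wrist_force'],o['moment'],round(o['grip_width'],1))
move_l([441.2,255,123],[180,0,-83.9],speed=80); wait(0.4); s('down')
grip(0,60); s('grip'); wait(0.2)
im=get_image("wrist"); cv2.imwrite("pics/gr1.png",im[:,:,::-1])
move_l([441.2,255,150],speed=60); wait(0.3); s('lift')
im=get_image("wrist"); cv2.imwrite("pics/gr2.png",im[:,:,::-1])
E
```

```text
down 8.72 [441.37 255.09 123.29] [-179.97    0.01  -83.9 ] [ 0.46  0.66 -0.81] [-0.   -0.03  0.03] 85.3
grip 9.4 [441.12 254.85 122.84] [179.99  -0.02 -83.9 ] [ 0.6  -0.82 -0.53] [-0.01 -0.03  0.04] 9.0
lift 10.55 [440.87 254.86 149.53] [179.95  -0.01 -83.9 ] [-0.16  0.19 -1.9 ] [-0.03 -0.03  0.02] 8.9
```

View pics/gr1.png

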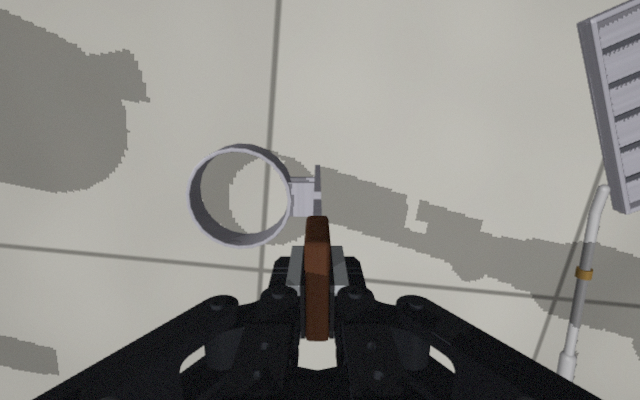

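View pics/gr2.png

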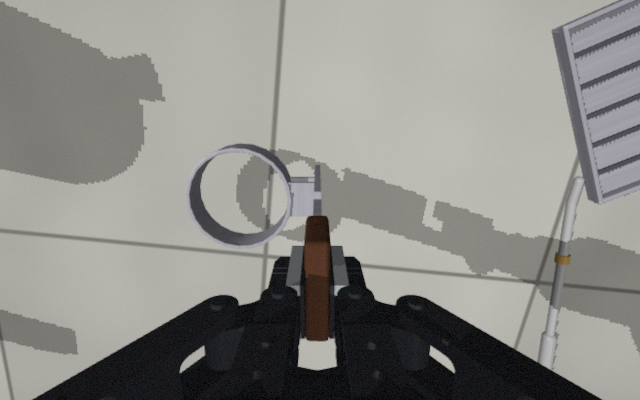

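```bash
cat >> h.py <<'E'
import sys
np.set_printoptions(precision=2,suppress=True)
def s(l):
    o=get_obs();print(l,round(o['t'],2),o['tcp_pos'],o['ee_rot'],'F',o['wrist_force'],'M',o['moment'],'w',round(o['grip_width'],1));return o
def snap(n,cam="wrist"):
    im=get_image(cam);cv2.imwrite(f"pics/{n}.png",im[:,:,::-1])
def zoom(n,box,f,out):
    a,b,c,d=box;im=cv2.imread(f"pics/{n}.png")[b:d,a:c];cv2.imwrite(f"pics/{out}.png",cv2.resize(im,None,fx=f,fy=f,interpolation=cv2.INTER_CUBIC))
PIN=np.array([580.3,-60.9]);YAW=-60.3
def sf(dx,dy):
    a=np.radians(YAW);return np.array([np.cos(a)*dx-np.sin(a)*dy,np.sin(a)*dx+np.cos(a)*dy])
E
python3 - <<'E'
from h import *
p=PIN+sf(0,-65)
move_l([441.2,255,320],speed=200)
goto([*p,320],[180,0,YAW]); wait(0.4); s('above')
move_l([*p,206],speed=120); wait(0.5); s('pre'); snap('ins1'); snap('ins1s','scene')
zoom('ins1',(200,60,440,260),3,'ins1z')
E
```

```text
above 13.34 [523.9  -92.61 320.09] [-179.99   -0.    -60.25] F [ 0.42  0.88 -2.16] M [-0.08 -0.06 -0.03] w 8.9
pre 14.94 [523.89 -93.11 206.12] [-179.99   -0.01  -60.3 ] F [-0.14  0.03 -1.22] M [-0.05 -0.04  0.05] w 8.8
```

View pics/ins1z.png

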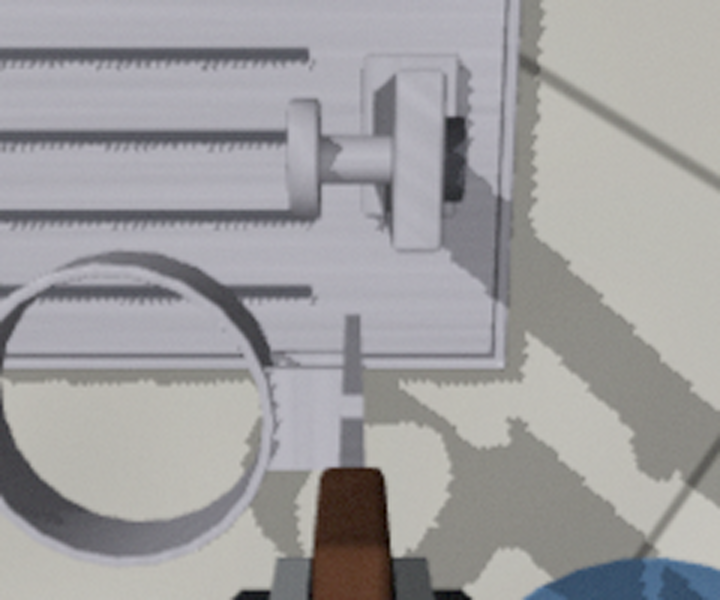

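View pics/ins1s.png

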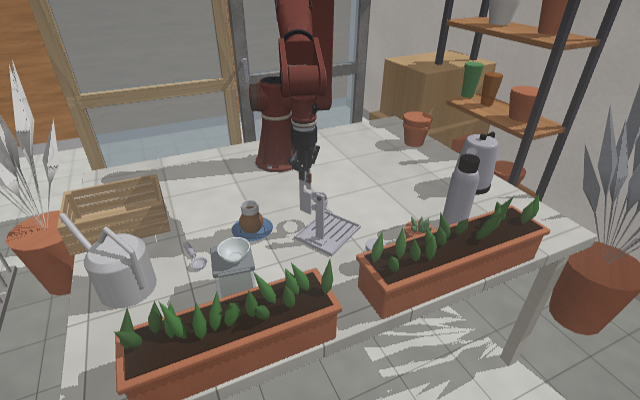

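```bash
python3 - <<'E'
from h import *
move_l([*(PIN+sf(0.7,-65)),206],speed=20)
for dy in (-38,-30,-20,-12,-6,-3):
    move_l([*(PIN+sf(0.7,dy)),206],speed=35); o=s(dy)
    f=np.linalg.norm(o['wrist_force']-[0,0,-1.5])
    if f>6: print('contact');break
    if dy==-30: snap('ins2a')
wait(0.3);s('end');snap('ins2');zoom('ins2',(230,100,430,280),4,'ins2z')
zoom('ins2a',(230,100,430,280),4,'ins2az')
E
```

```text
-38 16.22 [547.5  -80.34 205.89] [179.98   0.01 -60.3 ] F [-0.01  0.49 -2.83] M [-0.05 -0.02 -0.03] w 8.9
-30 16.59 [554.78 -76.29 206.03] [180.    -0.   -60.28] F [-0.36 -0.49 -1.65] M [-0.01 -0.03 -0.  ] w 8.8
-20 17.07 [563.44 -71.29 205.98] [179.99   0.   -60.28] F [ 0.05  0.41 -2.21] M [-0.06 -0.   -0.01] w 9.2
-12 17.45 [570.39 -67.34 206.  ] [179.99  -0.   -60.28] F [-0.66 -0.64 -2.05] M [-0.04 -0.05 -0.03] w 9.1
-6 17.77 [575.6  -64.37 206.01] [180.    -0.   -60.29] F [-0.43  0.26 -0.66] M [-0.09 -0.04 -0.02] w 9.3
-3 18.02 [578.16 -62.94 206.02] [-180.     -0.    -60.29] F [ 0.27  0.34 -1.13] M [ 0.02 -0.06 -0.  ] w 8.7
end 18.32 [577.97 -63.03 205.98] [180.    0.  -60.3] F [ 0.09  0.23 -1.3 ] M [-0.07 -0.   -0.01] w 8.6
```

View pics/ins2z.png

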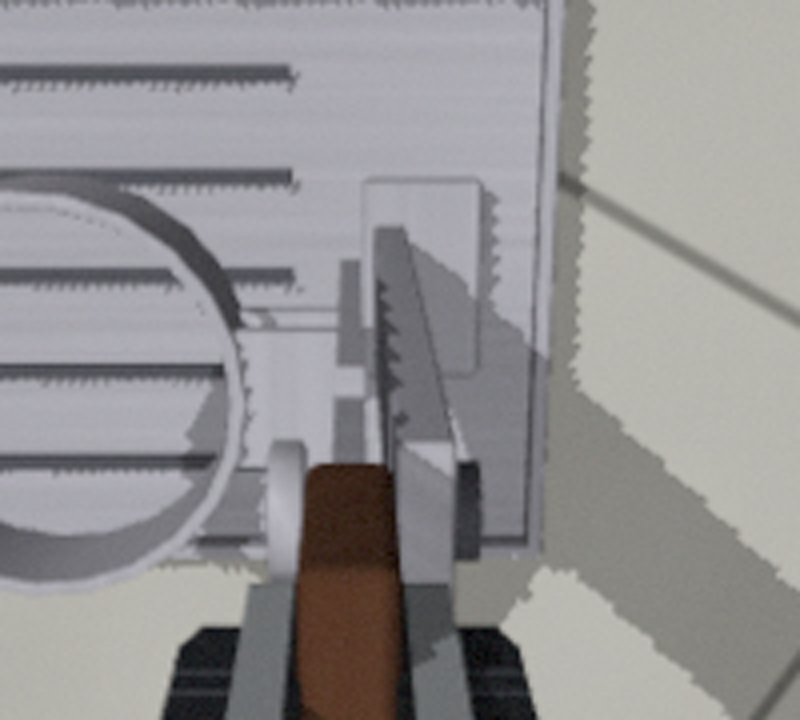

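View pics/ins2az.png

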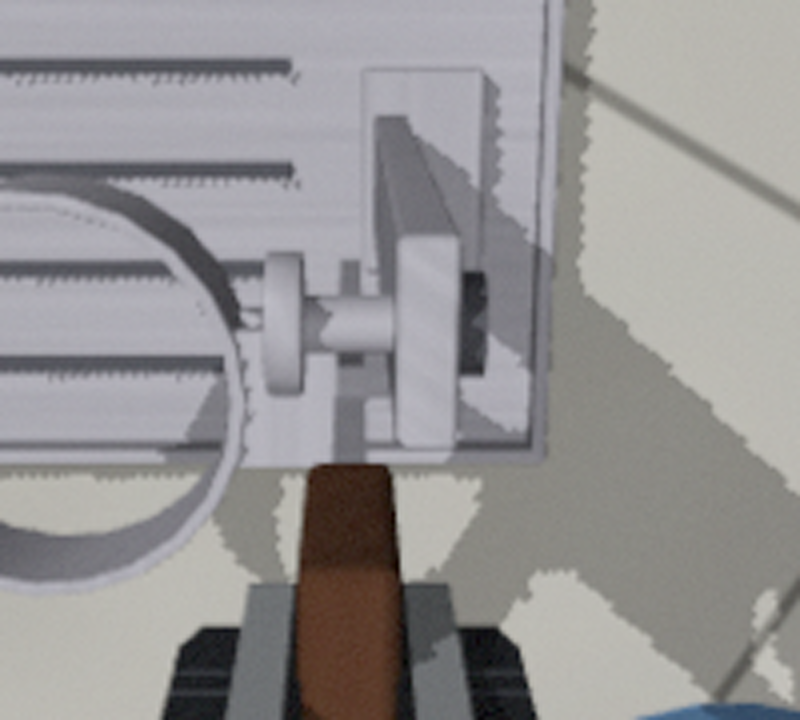

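```bash
python3 - <<'E'
from h import *
u=np.array([*sf(0,1),0])
b=np.mean([get_obs()['wrist_force'] for _ in range(1)],axis=0)
for dy in np.arange(-2,6.1,1):
    move_l([*(PIN+sf(0.7,dy)),206],speed=10); wait(0.15)
    fs=[];o=get_obs();fy=o['wrist_force']@u;ay=(o['tcp_pos']-[*PIN,0])@u
    print(dy,round(ay,2),round(fy,2),o['wrist_force'],round(o['t'],2))
    if fy<-4: print('contact');break
snap('ins3')
E
```

```text
-2.0 -1.99 -0.8 [-0.66 -0.45 -1.45] 18.77
-1.0 -1.02 -0.0 [ 0.37 -0.66 -2.73] 19.18
0.0 0.02 -0.11 [ 0.1  -0.39 -1.33] 19.57
1.0 1.0 -0.6 [-0.47 -0.39 -1.36] 19.98
2.0 2.02 1.22 [ 0.9   0.88 -1.36] 20.38
3.0 2.51 -2.43 [-1.99 -1.41  0.38] 20.77
4.0 2.83 -4.54 [-4.52 -1.25  0.8 ] 21.18
contact
```

```bash
python3 - <<'E'
from h import *
p=PIN+sf(0.7,0.4)
move_l([*p,206],speed=15); wait(0.15); s('c')
for z in (200,196,194.5,193.5,192.8,192.2,191.6):
    move_l([*p,z],speed=15); wait(0.12); o=s(z)
    if o['wrist_force'][2]>3: print('seated');break
snap('seat1'); snap('seat1s','scene')
zoom('seat1',(230,100,430,280),4,'seat1z');zoom('seat1s',(270,140,390,270),5,'seat1sz')
E
```

```text
c 21.77 [581.36 -61.09 206.1 ] [-179.95   -0.01  -60.29] F [-0.58 -0.03 -1.89] M [-0.05 -0.05  0.05] w 8.8
200 22.43 [581.07 -61.33 200.08] [-179.99   -0.01  -60.3 ] F [-0.18  0.5  -1.62] M [-0.11 -0.03  0.03] w 8.8
196 22.97 [581.02 -61.32 196.01] [-180.    -0.   -60.3] F [-0.02  0.57 -1.47] M [-0.05 -0.02 -0.03] w 9.1
194.5 23.33 [580.98 -61.3  194.49] [180.    0.  -60.3] F [-0.97  0.27 -1.55] M [-0.    0.01 -0.07] w 9.0
193.5 23.7 [581.   -61.31 193.5 ] [-180.     0.   -60.3] F [-0.43 -0.35 -2.09] M [-0.04 -0.01 -0.  ] w 9.0
192.8 24.07 [580.97 -61.31 192.78] [180.    0.  -60.3] F [-0.15 -0.38 -1.27] M [-0.03 -0.01  0.04] w 8.6
192.2 24.43 [581.12 -61.33 192.5 ] [-179.99   -0.01  -60.3 ] F [-0.71 -0.25 -0.65] M [-0.02  0.05  0.02] w 8.8
191.6 24.8 [581.22 -61.36 192.26] [-179.98   -0.02  -60.3 ] F [-1.51 -0.27  3.6 ] M [ 0.04  0.3  -0.01] w 9.4
seated
```

View pics/seat1z.png

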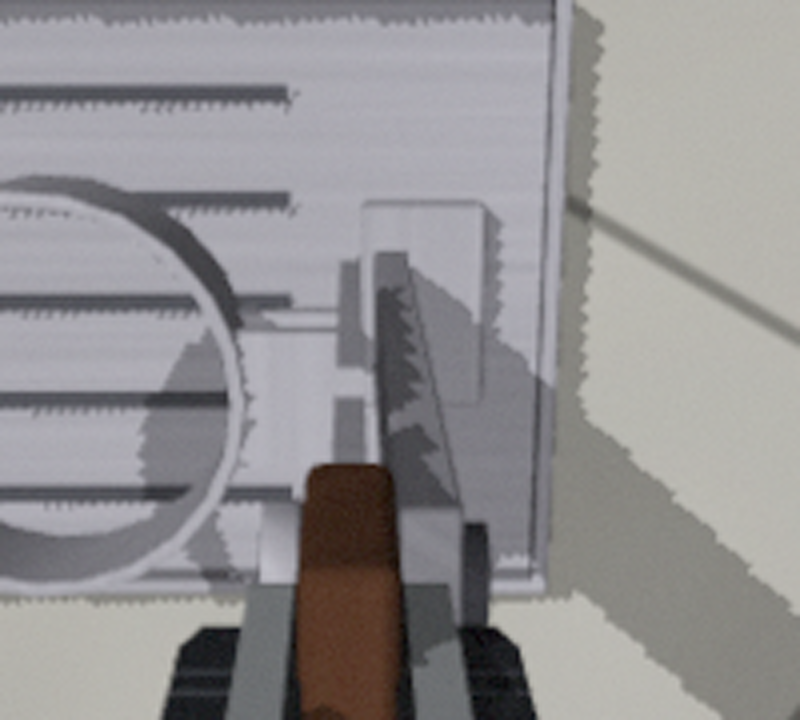

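View pics/seat1sz.png

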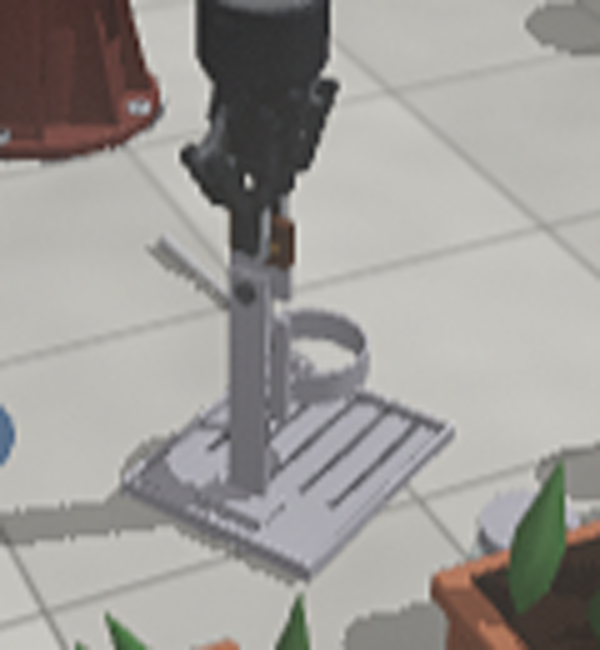

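```bash
python3 - <<'E'
from h import *
p=PIN+sf(0.7,0.4)
move_l([*p,192.4],speed=10)
grip(14); wait(0.3); grip(45); s('open')
move_l([*p,240],speed=100); grip(85)
q=p+sf(-45,-40)
goto([*q,330],[180,0,YAW]); wait(0.4); o=s('view'); snap('hg1'); snap('hg1s','scene'); snap('hg1t','top')
import pickle
V=pickle.load(open('views.pkl','rb'));V['hg1']=o;pickle.dump(V,open('views.pkl','wb'))
zoom('hg1s',(270,140,390,270),5,'hg1sz')
E
```

```text
open 26.07 [581.   -61.31 192.44] [-180.    -0.   -60.3] F [0.89 0.16 0.07] M [ 0.04 -0.03  0.05] w 45.4
view 28.08 [523.79 -42.06 328.78] [179.91   0.09 -60.31] F [ 0.4  -0.11 -0.68] M [ 0.09  0.   -0.03] w 84.7
```

View pics/hg1.png

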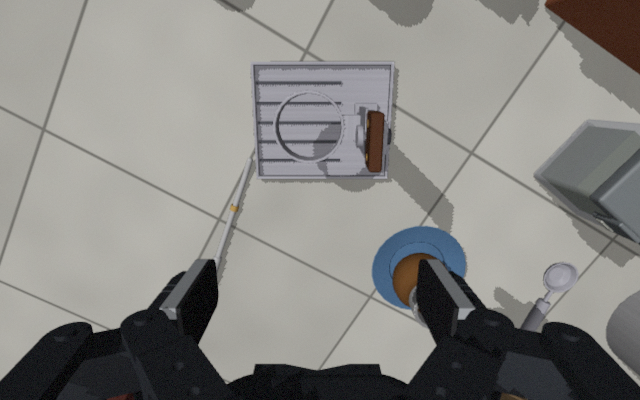

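View pics/hg1sz.png

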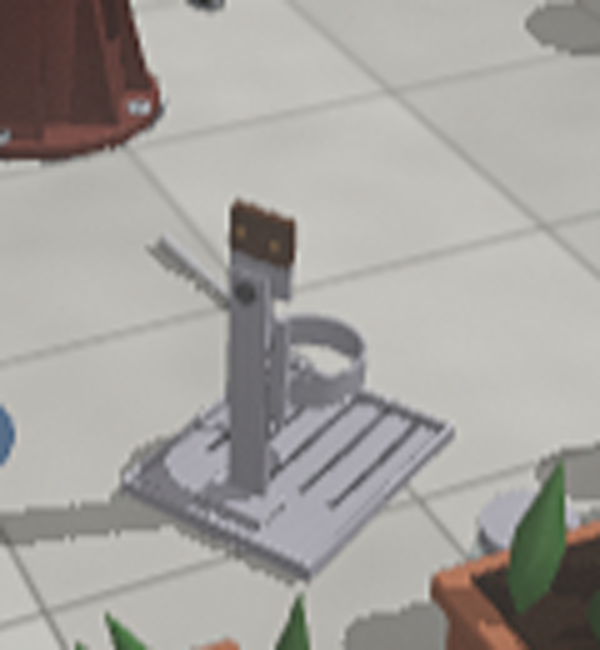

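```bash
python3 - <<'E'
from h import *
import pickle
V=pickle.load(open('views.pkl','rb'))
Y2=YAW+90
p=np.array([450,-250])-sf(-30,0)   # camera side is -X
goto([*p,330],[180,0,Y2]); wait(0.5); V['go1']=s('go1'); snap('go1')
pickle.dump(V,open('views.pkl','wb'))
for t in('gourd','saucer'):
    print(t,[(d['score'],d['extent']) for d in spot_in(t,'wrist')[:2]])
zoom('hg1',(240,50,410,190),4,'hg1z')
E
```

```text
go1 30.49 [ 464.9  -275.99  330.  ] [180.    -0.    29.71] F [ 0.28 -0.46  0.15] M [ 0.01 -0.01 -0.03] w 85.1
gourd [(0.97, [308.4, 136.7, 59.5, 66.4]), (0.72, [509.0, 48.3, 185.3, 95.0])]
saucer [(0.82, [314.1, 136.8, 104.8, 108.1])]
```

View pics/go1.png

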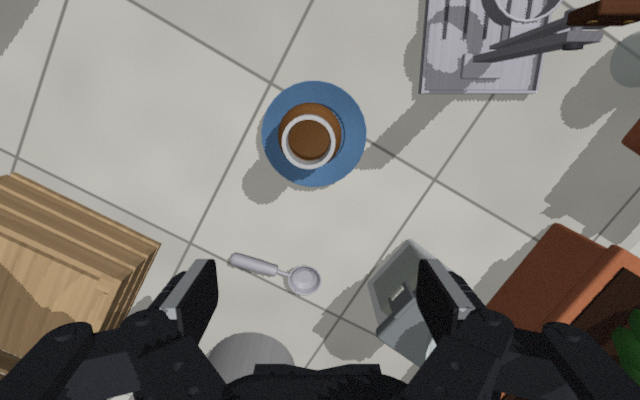

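View pics/hg1z.png

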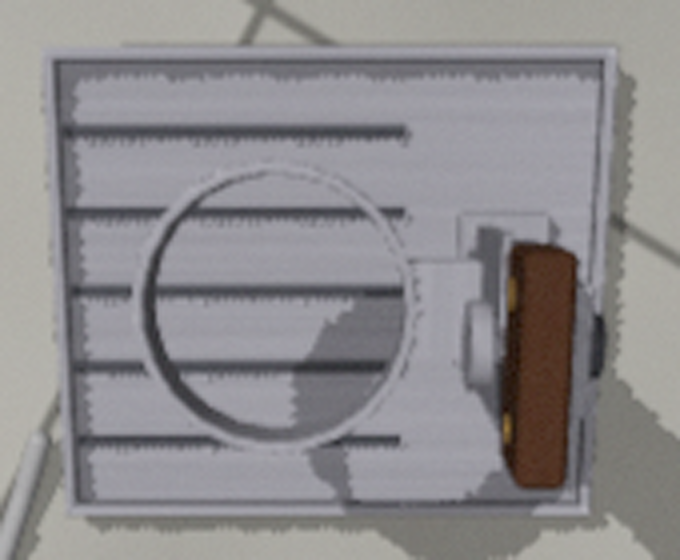

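```bash
python3 - <<'E'
from h import *
import pickle
V=pickle.load(open('views.pkl','rb'))
zoom('go1',(255,75,375,195),5,'go1z')
r=atz('wrist',308.6,126.4,92,V['hg1']);print('ring',r,'nominal ring',PIN+sf(-58,0))
print('gourd',atz('wrist',307.5,141.5,109,V['go1']),'saucer',atz('wrist',314.3,134.5,16,V['go1']))
E
```

```text
ring [556.74 -12.07  92.  ] nominal ring [551.56 -10.52]
gourd [ 441.38 -255.44  109.  ] saucer [ 448.18 -254.43   16.  ]
```

View pics/go1z.png

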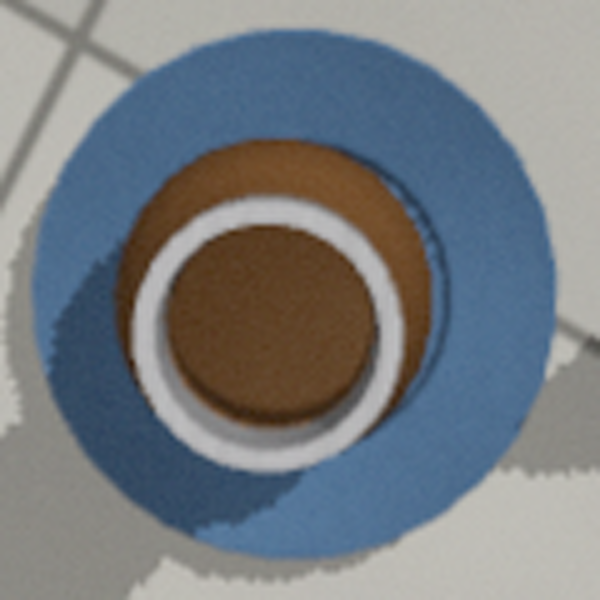

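```bash
python3 - <<'E'
from h import *
import pickle
V=pickle.load(open('views.pkl','rb'))
Y2=YAW+90
g=atz('wrist',308.7,141.7,109,V['go1']);print(g)
goto([g[0],g[1],175],[180,0,Y2]); wait(0.6); V['go2']=s('go2'); snap('go2')
pickle.dump(V,open('views.pkl','wb'))
zoom('go2',(230,150,410,330),4,'go2z')
E
```

```text
[ 442.58 -255.    109.  ]
go2 31.92 [ 442.59 -255.01  175.08] [179.99  -0.    29.7 ] F [-0.49  0.4   1.26] M [ 0.06 -0.08 -0.01] w 85.0
```

View pics/go2.png

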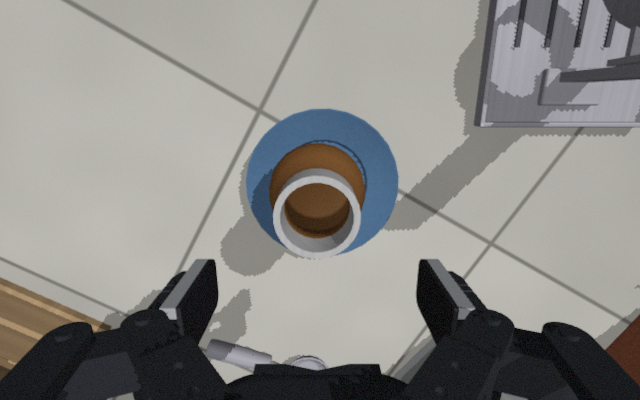

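View pics/go2z.png

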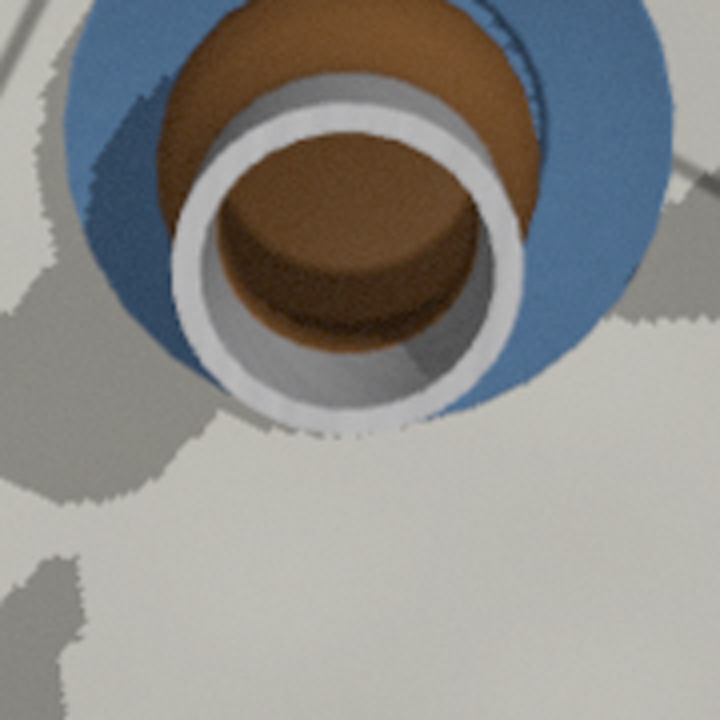

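```bash
python3 - <<'E'
from h import *
import pickle
V=pickle.load(open('views.pkl','rb'))
g=atz('wrist',316.7,216.7,109,V['go2']);print(g)
move_l([g[0],g[1],79],speed=100); wait(0.4); s('down')
grip(0,40); wait(0.2); s('grip'); snap('gg1')
move_l([g[0],g[1],95],speed=50); wait(0.3); s('lift'); snap('gg2')
np.save('g.npy',g)
E
```

```text
[ 442.04 -254.65  109.  ]
down 33.48 [ 442.16 -254.74   79.26] [179.97  -0.01  29.7 ] F [-0.28 -0.19  0.42] M [-0.03 -0.03  0.05] w 84.8
grip 34.06 [ 442.36 -254.91   79.32] [179.95  -0.02  29.7 ] F [ 0.8  -0.6   2.64] M [-0.09 -0.06 -0.02] w 55.9
lift 34.88 [ 441.8  -254.46   94.68] [-179.96    0.02   29.7 ] F [ 0.29 -0.23 -2.68] M [ 0.03  0.02 -0.  ] w 56.0
```

View pics/gg1.png

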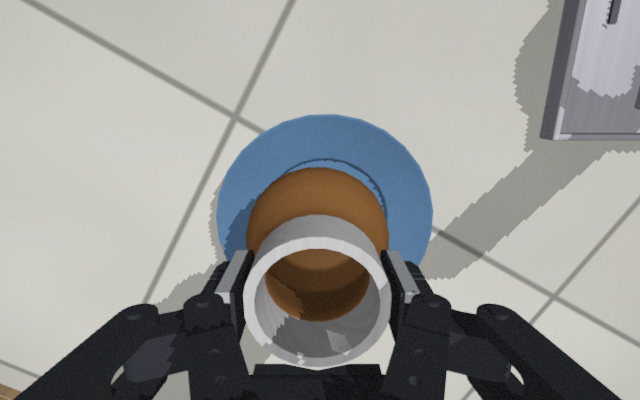

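View pics/gg2.png

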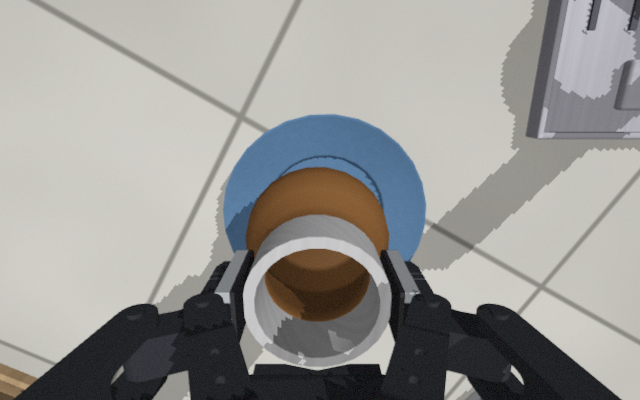

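```bash
python3 - <<'E'
from h import *
import pickle
V=pickle.load(open('views.pkl','rb'))
g=np.load('g.npy')
o={'tcp_pos':np.array([442.36,-254.91,79.32]),'ee_rot':np.array([180,0,29.7])}
c=atz('wrist',317,302.5,109,o);d=c-o['tcp_pos'];print('gourd rel tcp world',d,'stand frame',d[:2]@sf(1,0),d[:2]@sf(0,1))
Y2=YAW+90
move_l([*g[:2],340],speed=250)
p=PIN+sf(-58+70,0)
goto([*p,340],[180,0,Y2]);wait(0.6);V['rg']=s('rg');snap('rg');snap('rgs','scene')
pickle.dump(V,open('views.pkl','wb'))
E
```

```text
gourd rel tcp world [-0.15  0.16 29.68] stand frame -0.2166534157505705 -0.0496713242592317
rg 37.58 [586.19 -71.49 340.07] [179.99  -0.    29.69] F [-0.15 -0.19 -1.64] M [-0.01  0.02 -0.03] w 56.1
```

View pics/rg.png

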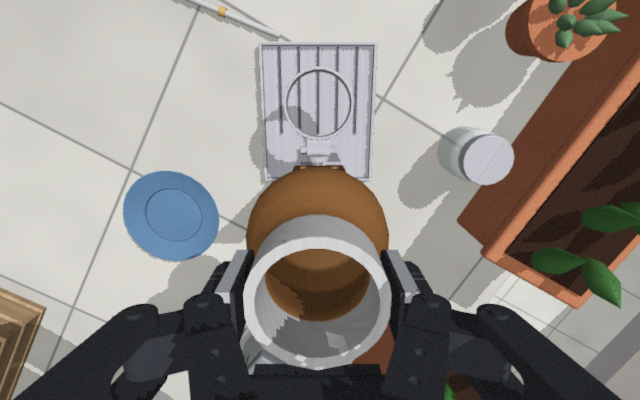

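```bash
python3 - <<'E'
from h import *
zoom('rg',(250,30,390,180),5,'rgz')
zoom('rgs',(270,140,390,270),5,'rgsz')
E
```

```text
(no output)
```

View pics/rgz.png

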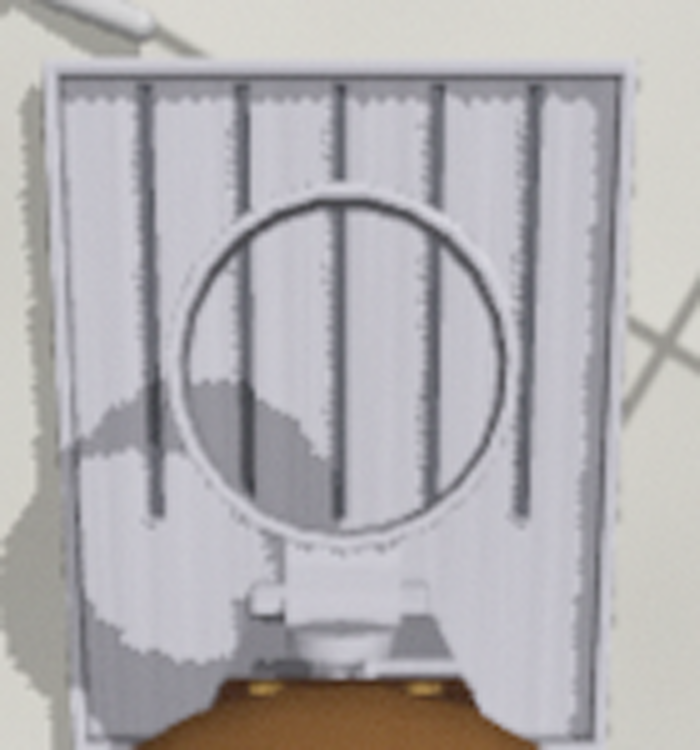

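View pics/rgsz.png

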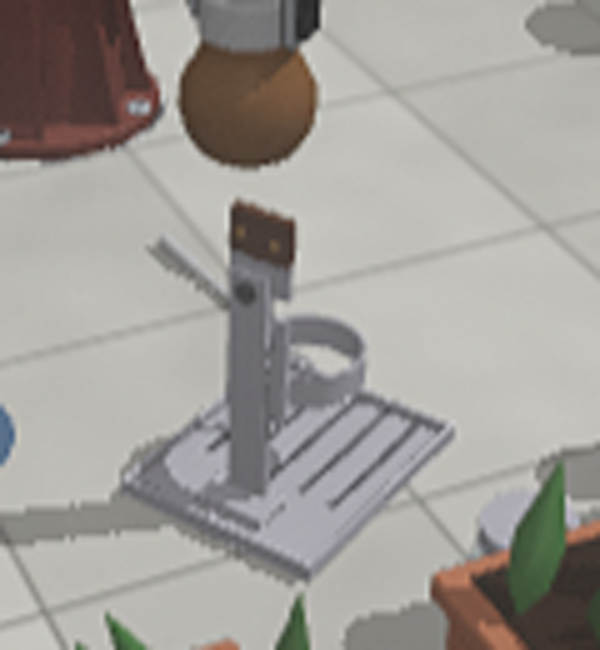

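```bash
python3 - <<'E'
from h import *
import pickle
V=pickle.load(open('views.pkl','rb'))
for z in (90,93,95):
    r=atz('wrist',318.7,102.6,z,V['rg']);d=r[:2]-PIN;print(r,d@sf(1,0),d@sf(0,1))
r=atz('wrist',308.6,126.4,92,V['hg1']);d=r[:2]-PIN;print(r,d@sf(1,0),d@sf(0,1))
for d in (172,515):
  pass
a=atz('wrist',250+173/5,102.6,92,V['rg']);b=atz('wrist',250+515/5,102.6,92,V['rg']);print(np.linalg.norm(a-b))
E
```

```text
[553.7  -11.17  90.  ] -56.37736107944137 1.5309149103547766
[553.66 -11.13  93.  ] -56.4280920427765 1.5185290775983702
[553.64 -11.11  95.  ] -56.46191268499993 1.5102718557607235
[556.74 -12.07  92.  ] -54.084933205470094 3.72736985791158
75.11904921373876
```

```bash
python3 - <<'E'
from h import *
p=PIN+sf(-56.2,1.5)
move_l([*p,320],speed=150); 
move_l([*p,165],speed=120); wait(0.4); s('165'); snap('pl1')
for z in np.arange(158,143,-1.0):
    move_l([*p,z],speed=20); wait(0.15)
    F=[]
    for _ in range(4): F.append(get_obs()['wrist_force']); wait(0.02)
    o=get_obs();f=np.mean(F,0);print(z,round(o['t'],1),o['tcp_pos'],f,o['moment'])
    if f[2]>0.3 or np.hypot(*f[:2])>4: break
snap('pl2');snap('pl2s','scene');zoom('pl2s',(270,140,390,270),5,'pl2sz')
E
```

```text
165 40.15 [553.84 -11.33 165.17] [179.99  -0.01  29.7 ] F [-0.01  0.58 -2.53] M [0.01 0.09 0.01] w 55.8
158.0 40.9 [553.89 -11.36 158.15] [-0.07 -0.2  -1.55] [-0.05 -0.04 -0.01]
157.0 41.4 [553.75 -11.35 157.01] [-0.2  -0.02 -1.9 ] [0.06 0.04 0.05]
156.0 41.9 [553.76 -11.34 156.  ] [ 0.31 -0.26 -2.06] [-0.    0.    0.03]
155.0 42.3 [553.78 -11.34 155.03] [ 0.2  -0.23 -1.97] [-0.01 -0.01  0.03]
154.0 42.8 [553.77 -11.35 154.02] [ 0.25 -0.19 -1.82] [-0.01 -0.   -0.03]
153.0 43.2 [553.77 -11.36 153.02] [ 0.11 -0.11 -2.08] [ 0.02 -0.02  0.  ]
152.0 43.7 [553.78 -11.36 152.02] [ 0.04  0.14 -1.65] [-0.05 -0.01  0.05]
151.0 44.2 [553.75 -11.35 151.01] [-0.19  0.28 -1.67] [0.03 0.03 0.03]
150.0 44.6 [553.76 -11.28 149.98] [-0.17  0.63 -2.5 ] [0.03 0.02 0.  ]
149.0 45.1 [553.84 -11.19 149.2 ] [-0.51  1.61  0.62] [0.24 0.17 0.  ]
```

View pics/pl2.png

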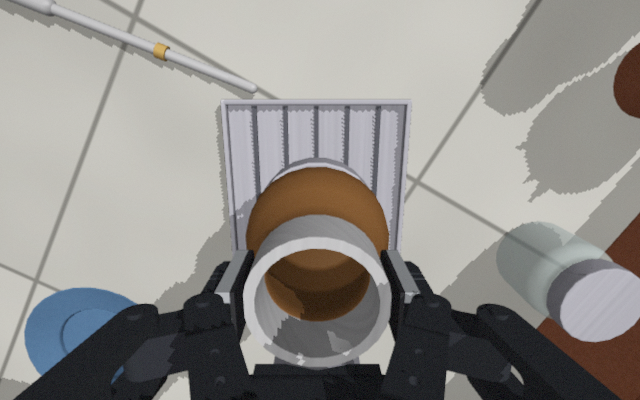

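View pics/pl2sz.png

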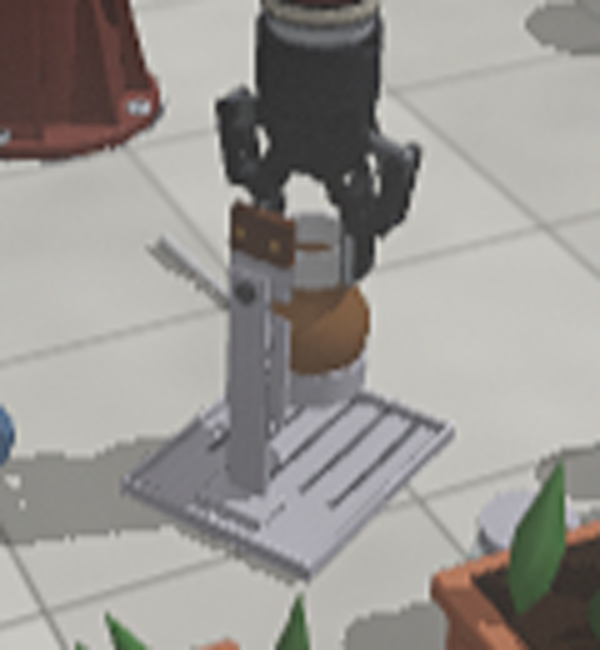

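```bash
python3 - <<'E'
from h import *
p=PIN+sf(-57.2,1.5)
for z in (148.8,148.2,147.6):
    move_l([*p,z],speed=10); wait(0.2)
    F=[]
    for _ in range(4): F.append(get_obs()['wrist_force']); wait(0.02)
    f=np.mean(F,0);print(z,get_obs()['tcp_pos'],f)
    if f[2]>0.3: break
grip(60); wait(0.4); snap('rel1s','scene'); s('rel')
snap('rel1')
E
```

```text
148.8 [553.19 -10.58 148.62] [-0.08  0.06 -1.1 ]
148.2 [553.31 -10.5  148.31] [-0.35  0.65 -0.03]
147.6 [553.45 -10.47 147.94] [-1.05  0.78  2.95]
rel 47.43 [553.28 -10.48 147.57] [180.   -0.   29.7] F [-0.05  0.22  0.09] M [-0.01 -0.    0.05] w 60.0
```

View pics/rel1.png

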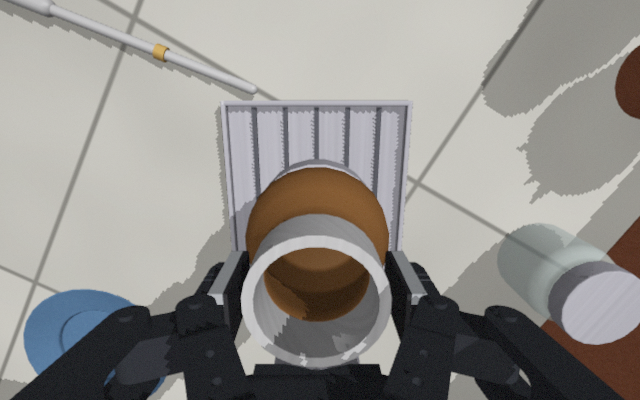

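Released and stable. I'll open the fingers fully, withdraw straight up and check.

```bash
python3 - <<'E'
from h import *
p=PIN+sf(-57.2,1.5)
grip(84); wait(0.2); s('open')
move_l([*p,260],speed=90)
move_l([*(p+sf(50,0)),340],speed=150); wait(0.5); s('end'); snap('fin'); snap('fins','scene'); snap('fint','top')
zoom('fins',(270,140,390,270),5,'finsz'); zoom('fint',(170,90,490,300),2.4,'fintz')
E
```

```text
open 48.05 [553.26 -10.48 147.59] [-180.     0.    29.7] F [-0.76 -0.4  -0.78] M [-0.    0.02  0.1 ] w 84.1
end 50.73 [577.96 -53.78 339.86] [-179.99    0.01   29.71] F [-0.03 -0.41  0.31] M [ 0.    0.04 -0.01] w 84.2
```

View pics/fin.png

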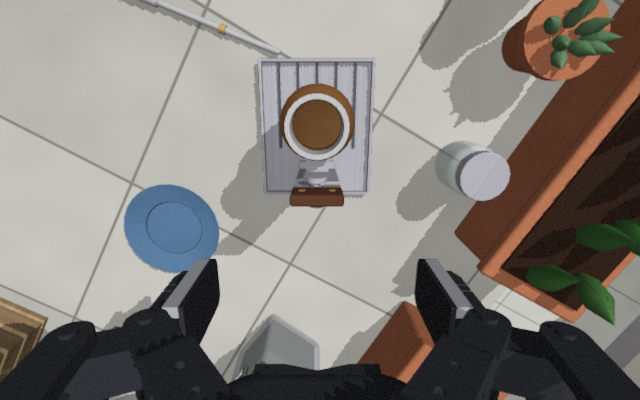

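View pics/finsz.png

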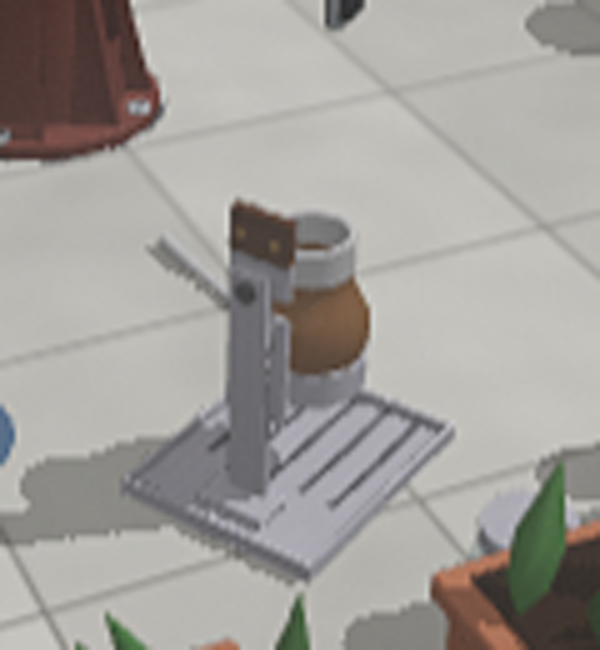

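View pics/fintz.png

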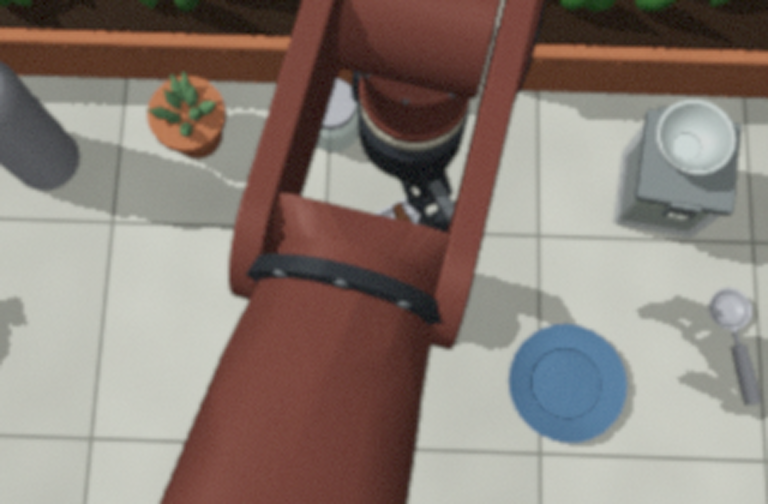

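```bash
python3 - <<'E'
from station import *
print(sign_off())
E
```

```text
the job is handed in; nothing more can be done
None
```

I hung the holder on the pin first, then set the gourd upright in its ring. I handed the job in at about 51 s of the 67 s limit.

- **Holder:** I moved its slot sideways over the pin until it touched the end of the slot, at about 4.5 N. I then backed off 2 mm, lowered it about 14 mm until the pin took the load, and let go. The pictures show it hanging with the strap between the bar and the pin head, leaning slightly.
- **Gourd:** I gripped it by the metal rim and lowered it until the force readings showed the ring was carrying it. First contact pushed slightly sideways (about 1.6 N), so I shifted 1 mm before letting go. It stayed put when I released it.
- **Last checks:** The wrist and scene pictures show the gourd upright in the ring with the gripper well clear, and the force readings are near zero. The saucer, bombilla, canister, glass bowl, spoon, jar and plant look undisturbed. The arm hid part of the final top view, and I did not compare their positions in numbers.
- **Disagreements:** The wrist and top cameras differed by up to about 7 mm on my rough first readings. Wrist views from different directions differed by about 2 mm. I took the final alignments from the wrist camera and from contact, and both fits had enough play for that.

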